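# Clamp a knife-handle blank with a torque-limited lever

### The job

Lay the loose wooden handle blank into the clamping jig so that it rests level on both saddles, centred lengthwise, between the stop pins and the sliding toes. Then turn the jig's lever clockwise (seen from above) by its upright grip until it clicks and gives, stop there without forcing it to the end of its give, and let go, leaving the blank clamped. Leave the screwdriver, loupe and ferrule where they are.

Things in the scene. Friction and masses are not known exactly. Their poses are not given: they have to be found in the camera images.
- blank_mid (a point): centre of the loose dark-wood handle blank, a bar 23 x 118 x 19 mm (x, y, z; long along its y axis, lying flat, about 35 g); this point is 9.5 mm above its underside
- jig: aluminium clamping jig fixed to the table; origin on the table under it. Base plate 8 mm thick, x -82 to +72, y -65 to +65 mm. Carries two saddles, two steel stop pins, a sliding dark steel yoke with two toes and a lever on a vertical shaft. The blank is to lie along jig y with its middle at y = 0, x = +35 (against the pins) or 1 to 5 mm less before clamping
- nest (a point): where the middle of the clamped blank's underside belongs: jig x = +35, y = 0, 22 mm above the table, level with the saddle tops; axes as the jig's. The saddles, each 18 mm wide in y, stand at y = -40 and +40 mm. Between them is only the plate (top at 8 mm): room for fingers to straddle the blank's middle, from jig x = -10 mm to past the plate's +x edge
- pins_mid (a point): point midway between the two stop pins, at their top height (44 mm above the table), jig x = +53.5, y = 0; axes as the jig's. The pins, 14 mm in diameter, at y = -40 and +40 mm, face the blank's +x side; the yoke's toes (tops at 35 mm, same y) push on its -x side when the lever is tightened, and at the start leave it 5.5 to 10 mm of play in x
- hub (a point): top of the vertical lever shaft, on its axis, 69 mm above the table, at jig x = -55, y = 0. Its -y axis points along the lever to the grip while the lever has not given. The lever first turns 0.5 to 0.9 rad against a light drag (under 3 N at the grip); how far differs from time to time. Then the clamp is tight and the force climbs steeply
- grip (a point): middle of the lever's upright round black grip, 20 mm in diameter, from 45 to 87 mm above the table, 120 mm from the shaft axis (this point at 66 mm). Tightens clockwise from above. At the click the force on the grip stops climbing, at about 10 N, and the lever gives: it swings on relative to the shaft at that force. The give counts from 4 mm of travel at the grip on and ends hard at 21 mm; over 17 mm is too far
- lever_rod (a point): point on the lever's rod half-way between shaft and grip; the rod is 12 mm thick, its centre 53 mm above the table. Let go after the click, the lever springs back by the give and the clamp stays tight
- screwdriver_mid (a point): centre of a loose screwdriver, 180 x 24 x 24 mm, bystander
- loupe_mid (a point): centre of a loose black loupe, 37 mm in diameter, 22 mm high, bystander
- ferrule_mid (a point): centre of a loose ferrule ring, 23 mm in diameter, 22 mm high, bystander
Things that resemble listed ones, but are neither listed nor needed, are in the scene too. Leave any blue look-alike of the part that bears blank_mid alone.

How it is judged (in metres and radians):
On the way, in this order (a step that is already met when the one before it is completed fails the run):
1. the blank lies in the jig, on both saddles between pins and toes, while the lever has not yet clicked (x of blank_mid in the frame of nest between -0.013 and 0.003 m and y of blank_mid in the frame of nest between -0.012 and 0.012 m and z of blank_mid in the frame of nest below 0.013 m and x of grip in the frame of hub above -0.003 m), for 0.2 s.
2. the lever has clicked: it has given by more than 4 mm at the grip, with the blank in the jig (x of grip in the frame of hub below -0.004 m and contact force between jig and blank above 3 N), for 0.04 s.
At the end, for the whole second after the job is handed in: the blank lies on both saddles within 12 mm of the middle lengthwise, within 3 mm of the line against the stop pins and within 0.06 rad of it, held by the jig with more than 3 N of contact force in all; the lever has sprung back from its give (less than 3 mm left at the grip) (x of blank_mid in the frame of nest between -0.003 and 0.003 m and y of blank_mid in the frame of nest between -0.012 and 0.012 m and z of blank_mid in the frame of nest between 0.006 and 0.013 m and angle between the y axis of blank_mid and the y axis of jig, either way round below 0.06 rad and contact force between jig and blank above 3 N and x of grip in the frame of hub above -0.003 m); the robot touches nothing.
It fails at once if the lever is forced on after the click: given by more than 17 mm at the grip (x of grip in the frame of hub below -0.017 m).
It fails at once if the screwdriver, loupe or ferrule is moved by more than 15 mm (distance of any of screwdriver_mid, loupe_mid, ferrule_mid from where it was at the start of the episode above 0.015 m).
It also fails if it takes over 61 s, if anything falls off the work surface, if the arm or the gripper's body presses on something with over 40 N, if the wrist force passes 120 N, or if a joint passes its speed limit or range.

### The arm

A 7-joint arm with a two-finger parallel gripper is mounted at the origin on a cart in front of the work surface, level with it; the furniture and walls round the work are solid. World frame = base frame: x ahead of the robot, y to its left, z up, the work surface at z = 0. Lengths are in mm, angles in degrees, forces in N, time in s.
With the tool pointing down it reaches from about 350 to 900 mm from the base axis. Payload 7.2 kg.
Tool frame: the origin (TCP) lies midway between the tips of the shut fingers; the grasp point (between the pads) lies 19 mm behind it; z points along the fingers, y is the line along which they close (so a half turn about z gives the same grasp; the last joint's range is limited). The gripper opens to 85 mm and grips with 20 to 120 N. Pads are 22 mm wide; open, the fingers measure 114 mm over their backs; the gripper's body (76 mm by 85 mm) begins 54 mm behind the grasp point. The pads swing forward as they close: fully open they stand 13 mm farther back than shut.
Start: joints at [-68.022, 23.554, -0.728, 91.456, 0.321, 64.991, -4.71], TCP at [272.876, 562.289, 197.397] pointing down, gripper open.
Joint ranges: [-169.25, 169.25], [-16.82, 113.86], [-84.01, 82.57], [7.8, 145.47], [-59.2, 239.2], [7.22, 106.19], [-163.78, 163.78]. Speed limits (degrees/s): [136.94, 136.94, 172.46, 172.46, 180, 180, 180].

### API

Orientations are given as a 3x3 rotation matrix whose columns are the frame's x, y, z axes.
In Python, from rig import bot, cams, sign_off gives the robot as it stands.
- The arm moves only by the tool jog_arm, never from a script. Its argument "targets" is a list of rows, each a list of 5 numbers: the shift along the tool's x, y, z in units of 0.5 m (1.0 is 0.5 m), then the turn about the tool's z in units of 180 degrees (1.0 is 180 degrees), then the closure, from 0 (fully open) to 1 (shut). A call has 1 to 12 rows; each row shifts and turns the commanded pose from where the row before left it, along the tool's axes as they then stand; what a row does not reach is not made up. A row lasts 1/12 s, in which the tool goes at most 41.7 mm and 7.16 degrees, less where a joint would pass 70% of its speed; a pose out of reach is approached as far as the arm can. A call with a number of a shift or a turn outside -1 to 1 is refused whole. A call with a gripper value outside its range is refused whole. The fingers move at their own pace and stop on an object; "newtons" is the grip in N (left out, the last holds). Time passes only in rows, so rows that do not move let the fingers close. It gives the time, the measured TCP pose, the force, the opening and the grip force at its end, in the units of the state.
- bot.observe(): the state, without advancing time (a new reading comes with each control period).
- cams.snapshot(name): name is "scene" or "top" or "wrist"; returns the picture (420x560x3 uint8, red, green, blue); there is no depth.
- cams.camera_info(name): a dict with "fovy" (degrees; the focal length in pixels is half the picture's height over the tangent of half this angle, whatever the lens; pixels are square), "cx", "cy" (the principal point, pixels), "R" (3x3) and "t" (3): a world point X has camera coordinates R X + t. Camera axes: x right, y down, z forward; pixel columns grow to the right and rows downward; lengths in mm; the calibration is good to about 2 mm. The wrist camera is an equidistant fisheye: a pixel r from the principal point sees the ray r / f radians off the axis. A picture is of the moment at which its call begins: read the wrist's pose just before it. camera_info takes no time and is no camera call; for the wrist camera it gives the pose at the moment of the call.
- sign_off(): hands the job in; it is judged then, once.
The state is a dict: "t": time; "q": joint angles; "qvel": joint speeds; "effort": joint torques, N m; "tool_pos": TCP position; "ee_rot": TCP orientation; "contact_force": force on the tool from outside, world axes, zero at the start; "moment": the same for the moment, N m; "width": finger opening in mm; "gripper_force": force on a finger pad.
Only numpy, scipy, OpenCV 4.12 (cv2) and the standard library are available. Lean on these libraries where they do the work, as an engineer would, in place of code of your own. Each camera call takes 0.05 s, during which the arm holds its last target. There are 200 camera calls.

## Working session

There is one attempt and no reset: what is moved stays moved. The work goes in short steps, Python scripts to look and compute and a tool call to move; the robot and the scene stay as the last step left them, time stands still between calls to the robot, and variables do not carry over. Pictures are saved under pics/ and viewed, at most 10 in all, crops included, and the job is handed in when it is done.

Besides the shell and the picture viewer there is one more tool, called as name(argument=value, ...), one argument or row to a line, values as JSON. jog_arm: Moves the arm, as the interface text tells. Its arguments: {"type":"object","properties":{"targets":{"type":"array","items":{"type":"array","items":{"type":"number","minimum":-1,"maximum":1}}},"newtons":{"type":"number"}},"required":["targets"]}

```bash
mkdir -p pics; cat > h.py <<'E'
import numpy as np, cv2, json
from rig import bot, cams, sign_off
def snap(n,f):
    ci=cams.camera_info(n); im=cams.snapshot(n); cv2.imwrite('pics/'+f,im[:,:,::-1]); return im,ci
def ray(ci,u,v,wrist=False):
    f=210/np.tan(np.radians(ci['fovy'])/2); R=np.array(ci['R']);t=np.array(ci['t'])
    d=np.array([u-ci['cx'],v-ci['cy']])
    if wrist:
        r=np.hypot(*d); th=r/f; c=np.array([*(d/max(r,1e-9)*np.sin(th)),np.cos(th)])
    else: c=np.array([*(d/f),1])
    return -R.T@t, R.T@c
def onz(ci,u,v,z,wrist=False):
    o,d=ray(ci,u,v,wrist); return o+d*(z-o[2])/d[2]
def proj(ci,X,wrist=False):
    f=210/np.tan(np.radians(ci['fovy'])/2); c=np.array(ci['R'])@X+ci['t']
    if wrist:
        th=np.arctan2(np.hypot(c[0],c[1]),c[2]); k=f*th/max(np.hypot(c[0],c[1]),1e-9)
        return np.array([ci['cx']+k*c[0],ci['cy']+k*c[1]])
    return np.array([ci['cx']+f*c[0]/c[2],ci['cy']+f*c[1]/c[2]])
E
python3 - <<'E'
from h import *
a,ca=snap('scene','scene.png');b,cb=snap('top','top.png')
for c in (ca,cb): print(c['fovy'],c['cx'],c['cy'],np.round(-np.array(c['R']).T@c['t']),np.round(c['R'],2).tolist())
s=bot.observe(); print(s['t'],s['tool_pos'],np.round(s['ee_rot'],3),s['contact_force'],s['width'])
E
```

```text
46.30377032081269 271.4068535276077 212.2551420089153 [  82. -639.  713.] [[0.83, -0.55, 0.01], [-0.34, -0.53, -0.78], [0.43, 0.64, -0.63]]
49.91723032931756 277.1917078340749 211.0958006361318 [ 330.   33. 1047.] [[-0.03, -1.0, -0.01], [-0.98, 0.03, -0.2], [0.2, -0.0, -0.98]]
0.1 [272.66877268 561.83944971 196.63935371] [[-0.9    0.437 -0.001]
 [ 0.437  0.9   -0.001]
 [-0.    -0.001 -1.   ]] [ 0.24191517 -0.84150126 -0.24175496] 85.5749494425548
```

View pics/top.png

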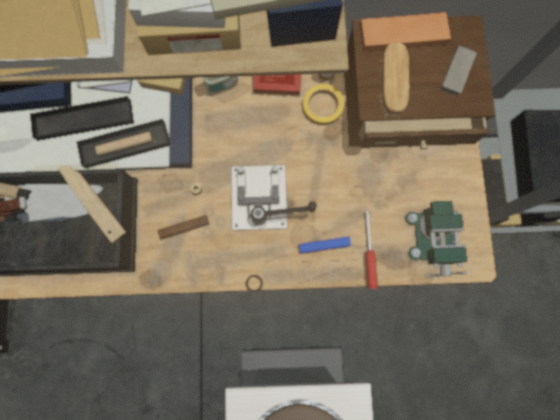

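View pics/scene.png

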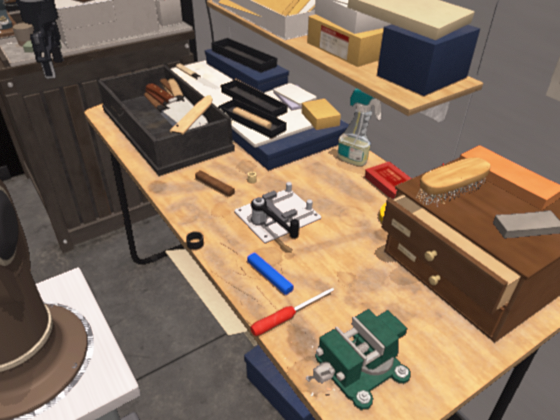

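The top view shows the jig at (259,197), with its grip at (312,206). There are three blank candidates. The dark-wood bar at (183,227) fits the loose dark blank. The blue bar at (324,244) is the look-alike. The handles in the tray at about (10,205) aren't loose on the table. The ferrule is at (196,188), the loupe at (255,283) and the screwdriver at (370,250). I'll confirm with an enlarged crop and measure.

```bash
python3 - <<'E'
from h import *
im=cv2.imread('pics/top.png'); ci=cams.camera_info('top')
cv2.imwrite('pics/crop.png',cv2.resize(im[145:300,145:345],None,fx=4,fy=3.8*1.02,interpolation=cv2.INTER_CUBIC)[:600])
hsv=cv2.cvtColor(im,cv2.COLOR_BGR2HSV)
def blob(m,roi):
    x0,y0,x1,y1=roi; k=np.zeros_like(m);k[y0:y1,x0:x1]=m[y0:y1,x0:x1]
    c=max(cv2.findContours(k,cv2.RETR_EXTERNAL,cv2.CHAIN_APPROX_NONE)[0],key=cv2.contourArea); return cv2.minAreaRect(c)
r=blob((im.max(2)<95).astype(np.uint8),(150,205,220,250)); print('blank',r)
p=[onz(ci,*q,17) for q in cv2.boxPoints(r)]; print(np.round(p,1), np.round(np.mean(p,0),1))
r=blob(((hsv[...,1]<60)&(im.min(2)>130)).astype(np.uint8),(222,155,300,240)); print('plate',r)
p=[onz(ci,*q,8) for q in cv2.boxPoints(r)]; print(np.round(p,1), np.round(np.mean(p,0),1))
E
```

```text
Traceback (most recent call last):
ValueError: max() iterable argument is empty
```

View pics/crop.png

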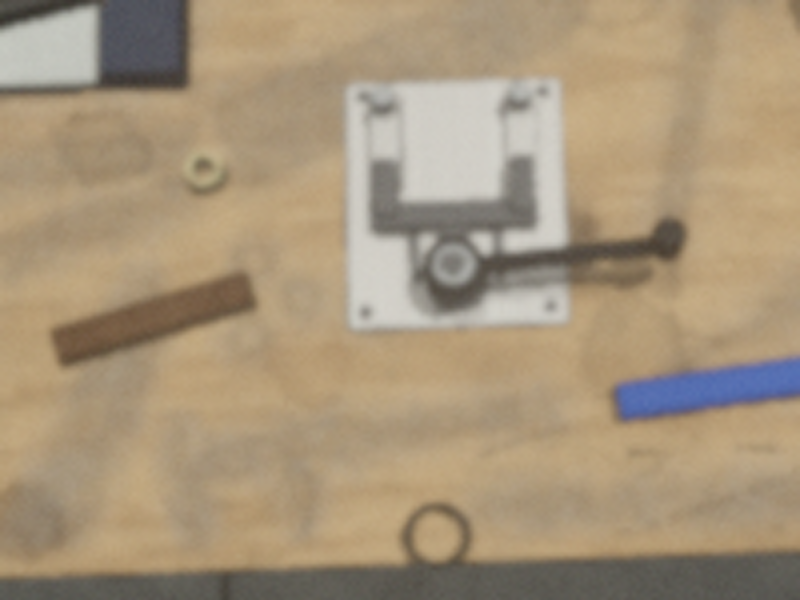

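The crop confirms that the plain dark-wood bar at crop (153,318), full (183,227), is the loose blank. The blue bar is the look-alike. Pins are at crop (382,98) and (518,95), the hub at (453,262) and the grip at (668,238).

```bash
python3 - <<'E'
from h import *
im=cv2.imread('pics/top.png'); ci=cams.camera_info('top')
g=cv2.cvtColor(im,cv2.COLOR_BGR2HSV)
print('vals blank',g[227,183],'table',g[245,200],'plate',g[190,240])
def blob(m,roi):
    x0,y0,x1,y1=roi; k=np.zeros(m.shape,np.uint8);k[y0:y1,x0:x1]=m[y0:y1,x0:x1]
    c=max(cv2.findContours(k,cv2.RETR_EXTERNAL,cv2.CHAIN_APPROX_NONE)[0],key=cv2.contourArea); return cv2.minAreaRect(c)
vb=int(g[227,183,2]);vt=int(g[245,200,2])
for nm,m,roi,z in (('blank',g[...,2]<(vb+vt)/2,(150,205,220,250),17),('plate',g[...,1]<60,(222,155,289,240),8)):
    r=blob(m,roi);p=[onz(ci,*q,z) for q in cv2.boxPoints(r)]
    print(nm,np.round(p,1).tolist(),np.round(np.mean(p,0),1),[round(float(np.linalg.norm(p[i]-p[i-1]))) for i in (0,1)])
for nm,u,v,z in (('hub',453,262,69),('grip',668,236,87),('pinL',382,98,44),('pinR',518,95,44)):
    print(nm,np.round(onz(ci,145+u/4,145+v/3.876,z),1))
E
```

```text
vals blank [ 15 103 119] table [ 18  91 184] plate [ 17  19 121]
blank [[504.4, 312.8, 17.0], [539.6, 197.5, 17.0], [511.0, 188.3, 17.0], [476.1, 303.0, 17.0]] [507.8 250.4  17. ] [30, 121]
plate [[657.6, 142.0, 8.0], [655.9, 4.2, 8.0], [496.6, 6.9, 8.0], [498.2, 140.6, 8.0]] [577.1  73.4   8. ] [159, 138]
hub [525.9  73.7  69. ]
grip [533.2 -44.3  87. ]
pinL [632.  113.2  44. ]
pinR [631.2  34.6  44. ]
```

jog_arm(
  targets=[
    [0,0,0,0.0374,0],
    [0,0,0,0.0374,0],
    [0,0,0,0.0374,0],
    [0,0,0,0.0374,0],
    [0,0,0,0.0374,0],
    [0,0,0,0.0374,0],
    [0,0,0,0.0374,0],
  ],
)

```text
t: 0.68
tool_pos: [272.7, 562.0, 196.9]
ee_rot: [[-0.287, 0.958, -0.0], [0.958, 0.287, -0.001], [-0.001, -0.001, -1.0]]
contact_force: [-1.0, 0.0, 0.2]
width: 85.2
gripper_force: 0.0
```

jog_arm(
  targets=[
    [-0.03,0,0,0,0],
    [-0.06,0,0,0,0],
    [-0.07,0,0,0,0],
    [-0.07,0,0,0,0],
    [-0.07,0,0,0,0],
    [-0.07,0,0,0,0],
    [-0.07,0,0,0,0],
    [-0.07,0,0,0,0],
    [-0.07,0,0,0,0],
    [-0.07,0,0,0,0],
    [-0.05,0,0,0,0],
    [-0.03,0,0,0,0],
  ],
)

```text
t: 1.68
tool_pos: [380.0, 209.8, 197.3]
ee_rot: [[-0.289, 0.957, -0.0], [0.957, 0.289, -0.0], [-0.0, -0.0, -1.0]]
contact_force: [0.2, 0.6, 0.5]
width: 85.7
gripper_force: 0.0
```

jog_arm(
  targets=[
    [0,0.04,0,0,0],
    [0,0.06,0,0,0],
    [0,0.06,0,0,0],
    [0,0.06,0.02,0,0],
    [0,0.03,0.02,0,0],
    [0,0,0,0,0],
    [0,0,0,0,0],
  ],
)

```text
t: 2.27
tool_pos: [498.6, 249.1, 176.1]
ee_rot: [[-0.292, 0.957, -0.002], [0.957, 0.292, -0.002], [-0.001, -0.003, -1.0]]
contact_force: [-0.2, -0.2, -0.4]
width: 85.5
gripper_force: 0.0
```

```bash
python3 - <<'E'
from h import *
s=bot.observe();im,ci=snap('wrist','w1.png')
print(s['t'],s['tool_pos'],np.round(s['ee_rot'],3),s['width']); print(ci['fovy'],ci['cx'],ci['cy'])
for n,X in (('blank',(507.8,250.4,17)),('tcp',s['tool_pos']),('nest',(615,73,22))): print(n,proj(ci,np.array(X),True))
E
```

```text
2.2667 [498.57325372 249.1173144  176.13488913] [[-0.292  0.957 -0.002]
 [ 0.957  0.292 -0.002]
 [-0.001 -0.003 -1.   ]] 85.4920345886847
65.70646984690485 285.8167472131949 213.0746550197084
blank [295.22865106 188.8876934 ]
tcp [286.53592374 248.92090606]
nest [332.2517604  341.09763659]
```

View pics/w1.png

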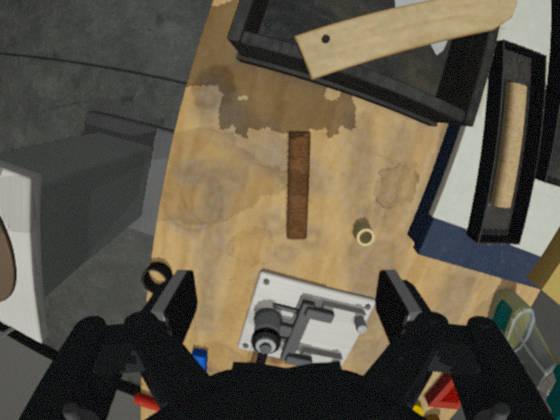

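The wrist view shows the blank at (298,185), almost parallel to image vertical, and the jig at (305,320) with pins at about (370,307). I'll measure the blank from this view.

```bash
python3 - <<'E'
from h import *
s=bot.observe(); im=cv2.imread('pics/w1.png'); ci=cams.camera_info('wrist')
g=cv2.cvtColor(im,cv2.COLOR_BGR2HSV); print(g[185,298],g[185,330])
m=np.zeros(g.shape[:2],np.uint8); m[125:245,270:330]=(g[125:245,270:330,2]<(int(g[185,298,2])+int(g[185,330,2]))/2)
m=cv2.morphologyEx(m,cv2.MORPH_OPEN,np.ones((5,5)))
c=max(cv2.findContours(m,0,1)[0],key=cv2.contourArea); r=cv2.minAreaRect(c); print(r)
p=np.array([onz(ci,*q,19,True) for q in cv2.boxPoints(r)]); c=p.mean(0)
d=p[1]-p[0]; e=p[2]-p[1]; L=max((d,e),key=np.linalg.norm); L=L*np.sign(L[1]); print(p.round(1).tolist(),c,np.linalg.norm(d),np.linalg.norm(e),'yaw',np.degrees(np.arctan2(-L[0],L[1])))
print('tool shift mm',s['ee_rot'].T@(c-s['tool_pos']) if hasattr(s['ee_rot'],'T') else np.array(s['ee_rot']).T@(c-s['tool_pos']))
E
```

```text
[ 12 126  95] [ 19  86 177]
((289.9999694824219, 181.5), (112.99998474121094, 37.99999237060547), 90.0)
[[463.9, 307.8, 19.0], [500.8, 319.2, 19.0], [538.8, 202.1, 19.0], [498.5, 189.8, 19.0]] [500.51378803 254.74881524  19.        ] 38.66076090341887 123.08347586137948 yaw 17.97801667858876
tool shift mm [  4.76099232   4.13134628 157.80167764]
```

```bash
python3 - <<'E'
from h import *
s=bot.observe(); im=cv2.imread('pics/w1.png'); ci=cams.camera_info('wrist')
g=cv2.cvtColor(im,cv2.COLOR_BGR2HSV)
m=np.zeros(g.shape[:2],np.uint8); m[125:245,270:330]=(g[125:245,270:330,2]<120)&(g[125:245,270:330,0]<16)
m=cv2.morphologyEx(m,cv2.MORPH_OPEN,np.ones((7,7)))
c=max(cv2.findContours(m,0,1)[0],key=cv2.contourArea); r=cv2.minAreaRect(c); print(r)
p=np.array([onz(ci,*q,17,True) for q in cv2.boxPoints(r)]); c=p.mean(0)
d=p[1]-p[0]; e=p[2]-p[1]; L=max((d,e),key=np.linalg.norm); L=L*np.sign(L[1]); print(c,np.linalg.norm(d),np.linalg.norm(e),'yaw',np.degrees(np.arctan2(-L[0],L[1])))
print('tool shift mm',np.array(s['ee_rot']).T@(c-s['tool_pos']))
E
```

```text
Traceback (most recent call last):
ValueError: max() iterable argument is empty
```

```bash
python3 - <<'E'
from h import *
s=bot.observe(); im=cv2.imread('pics/w1.png'); ci=cams.camera_info('wrist')
g=cv2.cvtColor(im,cv2.COLOR_BGR2HSV); print(g[185,275:320:3].tolist(), g[130,240])
v=cv2.GaussianBlur(g[...,2],(5,5),0)
m=np.zeros(v.shape,np.uint8); m[125:250,270:330]=v[125:250,270:330]<118
c=max(cv2.findContours(m,0,1)[0],key=cv2.contourArea); r=cv2.minAreaRect(c); print(r)
p=np.array([onz(ci,*q,17,True) for q in cv2.boxPoints(r)]); c=p.mean(0)
d=p[1]-p[0]; e=p[2]-p[1]; L=max((d,e),key=np.linalg.norm); L=L*np.sign(L[1]); print(c,np.linalg.norm(d),np.linalg.norm(e),'yaw',np.degrees(np.arctan2(-L[0],L[1])))
print('tool shift mm',np.array(s['ee_rot']).T@(c-s['tool_pos']))
E
```

```text
[[20, 104, 160], [19, 100, 163], [18, 101, 170], [18, 102, 155], [18, 115, 91], [13, 135, 87], [12, 122, 98], [15, 143, 91], [15, 146, 91], [15, 145, 93], [13, 132, 87], [17, 121, 95], [19, 91, 154], [18, 94, 158], [18, 104, 162]] [ 19  91 104]
((297.65032958984375, 183.51776123046875), (22.428813934326172, 109.07971954345703), 0.6160598993301392)
[509.08672094 254.70841491  17.        ] 119.53904804360674 23.002853182736835 yaw 16.41232693029465
tool shift mm [  2.22162683  12.32318252 159.78718837]
```

jog_arm(
  targets=[
    [0.002,0.024,0.03,0,0.3],
    [0,0,0.07,0,0.3],
    [0,0,0.07,0,0.3],
    [0,0,0.07,0,0.3],
    [0,0,0.06,0,0.3],
    [0,0,0.03,0,0.3],
    [0,0,0.014,0,0.3],
    [0,0,0,0,0.3],
    [0,0,0,0,0.3],
  ],
  newtons=40,
)

```text
t: 3.07
tool_pos: [510.5, 254.5, 6.6]
ee_rot: [[-0.292, 0.956, 0.001], [0.956, 0.292, 0.001], [0.001, 0.001, -1.0]]
contact_force: [-0.5, -0.1, 0.7]
width: 59.8
gripper_force: 0.0
```

jog_arm(
  targets=[
    [0,0,0,0,1],
    [0,0,0,0,1],
    [0,0,0,0,1],
    [0,0,0,0,1],
    [0,0,0,0,1],
    [0,0,0,0,1],
  ],
)

```text
t: 3.57
tool_pos: [510.4, 254.3, 5.6]
ee_rot: [[-0.292, 0.956, 0.0], [0.956, 0.292, 0.0], [0.0, 0.0, -1.0]]
contact_force: [-0.5, -0.2, -0.0]
width: 0.3
gripper_force: 0.0
```

The fingers shut on nothing, so I'll look.

jog_arm(
  targets=[
    [0,0,-0.04,0,0],
    [0,0,-0.07,0,0],
    [0,0,-0.07,0,0],
    [0,0,-0.07,0,0],
    [0,0,-0.05,0,0],
    [0,0,-0.03,0,0],
    [0,0,0,0,0],
  ],
)

```text
t: 4.15
tool_pos: [512.2, 255.1, 174.3]
ee_rot: [[-0.292, 0.956, 0.005], [0.956, 0.292, 0.004], [0.002, 0.006, -1.0]]
contact_force: [-0.2, -1.0, 0.0]
width: 83.4
gripper_force: 0.0
```

```bash
python3 - <<'E'
from h import *
s=bot.observe();im,ci=snap('wrist','w2.png')
print(s['t'],s['tool_pos'],s['width'],proj(ci,np.array([510,254,10]),True))
o=-np.array(ci['R']).T@ci['t']; print('cam',o)
E
```

```text
4.15 [512.2333356  255.10053302 174.32576662] 83.43855652592069 [282.94324774 187.29576349]
cam [487.9600442  329.08992642 350.99817251]
```

View pics/w2.png

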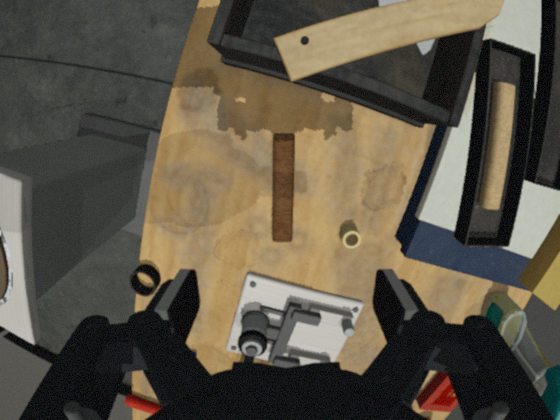

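The blank is still at (283,187), exactly where I project the grasp, and it hasn't moved. That contradicts a shut grip, so I'll cross-check the blank and the fingertips in the scene view.

```bash
python3 - <<'E'
from h import *
s=bot.observe();R=np.array(s['ee_rot']);T=np.array(s['tool_pos'])
cw=cams.camera_info('wrist');im,cs=snap('scene','s2.png');b,ct=snap('top','t2.png')
print('q',np.round(s['q'],1),s['t'])
for y in (-42,42): print('tip wrist',proj(cw,T+R@[0,y,-13],True),proj(cs,T+R@[0,y,-13]),proj(ct,T+R@[0,y,-13]))
for z in (0,10,19,40,80): print(z,onz(cs,214.5,183,z).round(),onz(ct,183,227,z).round(),onz(cw,283,187,z,True).round())
cv2.imwrite('pics/s2c.png',np.vstack([cv2.resize(im[90:240,130:330,::-1],(400,300),interpolation=2),cv2.resize(b[150:300,130:330,::-1],(400,300),interpolation=2)]))
E
```

```text
q [-47.7  20.   21.2 102.2  -8.3  59.1  -6.5] 4.2
tip wrist [212.26906148 257.61795699] [195.10828545 125.09037878] [168.92842346 231.6840874 ]
tip wrist [360.79779696 257.59167753] [221.97846067 111.11038968] [157.01109037 191.73364839]
0 [516. 263.   0.] [511. 254.   0.] [509. 252.   0.]
10 [510. 250.  10.] [510. 252.  10.] [508. 254.  10.]
19 [505. 239.  19.] [508. 250.  19.] [508. 256.  19.]
40 [492. 212.  40.] [504. 246.  40.] [507. 261.  40.]
80 [467. 162.  80.] [497. 237.  80.] [504. 270.  80.]
```

View pics/s2c.png

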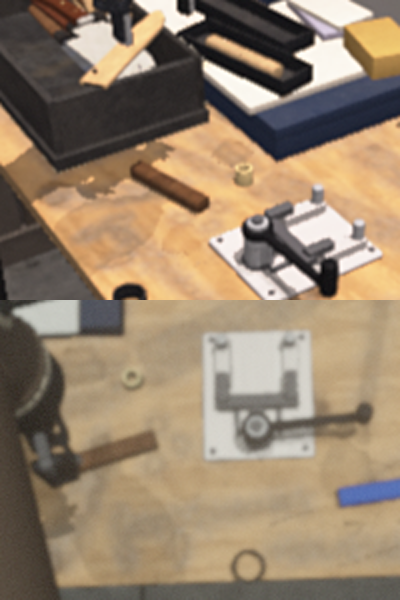

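```bash
python3 - <<'E'
from h import *
s=bot.observe();R=np.array(s['ee_rot']);T=np.array(s['tool_pos'])
cw=cams.camera_info('wrist');cs=cams.camera_info('scene');ct=cams.camera_info('top')
for dx in (0,):
  for h in (0,20,40,60): print(h,[np.round(np.r_[proj(cw,T+R@[dx,y,-13-h],True),proj(cs,T+R@[dx,y,-13-h]),proj(ct,T+R@[dx,y,-13-h])]) for y in (-45,45)])
im=cv2.imread('pics/s2.png'); w=cv2.imread('pics/w2.png')
cv2.imwrite('pics/c3.png',np.hstack([cv2.resize(im[50:150,150:270],(480,400),interpolation=2),cv2.resize(w[240:420,150:294],(320,400),interpolation=2)]))
E
```

```text
0 [array([207., 258., 194., 127., 170., 234.]), array([366., 257., 223., 112., 157., 191.])]
20 [array([199., 274., 193., 119., 167., 232.]), array([375., 274., 222., 104., 154., 189.])]
40 [array([189., 294., 192., 110., 165., 231.]), array([385., 294., 222.,  96., 152., 186.])]
60 [array([176., 320., 191., 101., 162., 229.]), array([398., 319., 221.,  87., 149., 183.])]
```

View pics/c3.png

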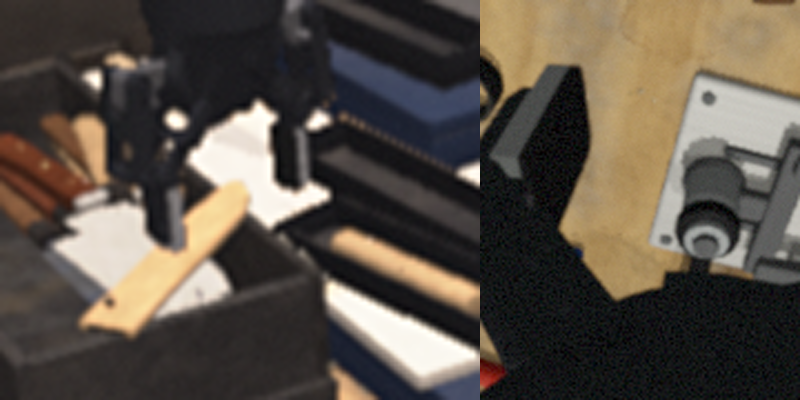

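The fingertips appear about 35–40 mm farther back than the reported TCP implies: scene (192,111) and (222,96), against the predicted (194,127) and (223,112). So the fingers closed above the blank. I'll descend in guarded steps.

jog_arm(
  targets=[
    [0,0,0.03,0,0.4],
    [0,0,0.06,0,0.4],
    [0,0,0.07,0,0.4],
    [0,0,0.07,0,0.4],
    [0,0,0.06,0,0.4],
    [0,0,0.03,0,0.4],
    [0,0,0.02,0,0.4],
    [0,0,0,0,0.4],
    [0,0,0,0,0.4],
  ],
)

```text
t: 5.05
tool_pos: [510.0, 253.8, -0.2]
ee_rot: [[-0.292, 0.956, -0.001], [0.956, 0.292, -0.001], [-0.001, -0.001, -1.0]]
contact_force: [-0.6, -0.2, 0.2]
width: 51.5
gripper_force: 0.0
```

```bash
python3 - <<'E'
from h import *
s=bot.observe(); im,cs=snap('scene','s3.png'); R=np.array(s['ee_rot']);T=np.array(s['tool_pos'])
print(s['t'],T,s['width'],s['contact_force'],[proj(cs,T+R@[0,y,-h]).round() for y in (-25,25) for h in (0,40)])
w=cams.snapshot('wrist')[:,:,::-1]
cv2.imwrite('pics/c4.png',np.hstack([cv2.resize(im[120:220,160:280,::-1],(480,400),interpolation=2),cv2.resize(w[120:420,150:390],(320,400),interpolation=2)]))
E
```

```text
5.05 [ 5.09975548e+02  2.53766677e+02 -1.69929281e-01] 51.50991583362365 [-0.63153831 -0.2225237   0.180685  ] [array([207., 190.]), array([206., 177.]), array([221., 181.]), array([220., 168.])]
```

View pics/c4.png

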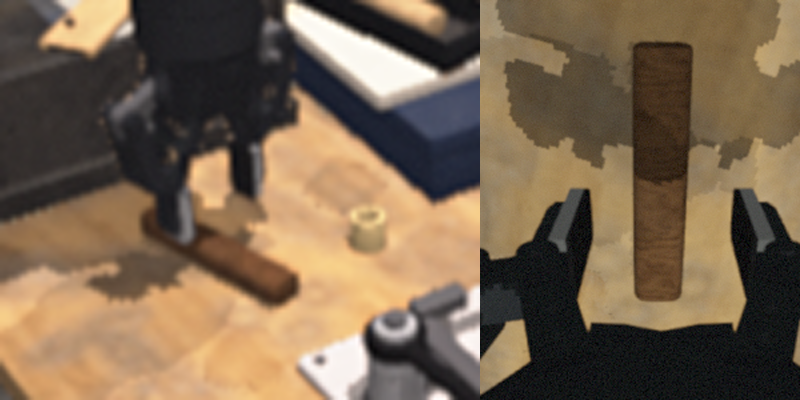

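The tips stand beside the blank, still about 25–30 mm above the table, at scene (206,180) and (222,169). I'll go down guarded.

jog_arm(
  targets=[
    [0,0,0.01,0,0.5],
    [0,0,0.01,0,0.55],
    [0,0,0.008,0,0.55],
    [0,0,0.004,0,0.55],
    [0,0,0,0,0.55],
    [0,0,0,0,0.55],
  ],
)

```text
t: 5.65
tool_pos: [510.2, 254.2, -15.7]
ee_rot: [[-0.292, 0.956, -0.0], [0.956, 0.292, -0.0], [-0.0, -0.0, -1.0]]
contact_force: [0.2, 0.4, -0.0]
width: 38.7
gripper_force: 0.0
```

jog_arm(
  targets=[
    [0,0,0.006,0,0.55],
    [0,0,0.006,0,0.55],
    [0,0,0,0,0.55],
  ],
)

```text
t: 5.9
tool_pos: [509.9, 254.1, -22.2]
ee_rot: [[-0.292, 0.956, -0.001], [0.956, 0.292, -0.0], [-0.0, -0.001, -1.0]]
contact_force: [-0.8, -0.2, -0.5]
width: 38.4
gripper_force: 0.0
```

jog_arm(
  targets=[
    [0,0,0,0,1],
    [0,0,0,0,1],
    [0,0,0,0,1],
    [0,0,0,0,1],
    [0,0,0,0,1],
  ],
)

```text
t: 6.32
tool_pos: [510.3, 254.3, -21.5]
ee_rot: [[-0.292, 0.956, 0.0], [0.956, 0.292, 0.0], [0.0, 0.0, -1.0]]
contact_force: [0.5, -0.3, -0.5]
width: 21.4
gripper_force: 39.2
```

Gripped. Lift, square up with the jig, and move towards it.

jog_arm(
  targets=[
    [0,0,-0.02,0,1],
    [0,0,-0.05,0,1],
    [0,0,-0.06,0,1],
    [0,0,-0.06,0,1],
    [0,0,-0.06,0,1],
    [0,0,-0.04,0,1],
    [0,0,-0.02,0.0328,1],
    [0,0,0,0.0328,1],
    [0,0,0,0.0328,1],
  ],
)

```text
t: 7.07
tool_pos: [510.8, 254.5, 135.4]
ee_rot: [[0.018, 1.0, 0.002], [1.0, -0.018, 0.002], [0.002, 0.002, -1.0]]
contact_force: [0.4, 0.5, -0.9]
width: 21.7
gripper_force: 39.2
```

jog_arm(
  targets=[
    [-0.04,0.03,0,0,1],
    [-0.06,0.05,0,0,1],
    [-0.07,0.05,0,0,1],
    [-0.06,0.04,0,0,1],
    [-0.04,0.03,0,0,1],
    [0,0,0,0,1],
    [0,0,0,0,1],
    [0,0,0,0,1],
  ],
)

```text
t: 7.73
tool_pos: [607.3, 119.8, 133.6]
ee_rot: [[0.012, 1.0, -0.001], [1.0, -0.012, 0.001], [0.001, -0.001, -1.0]]
contact_force: [-0.7, -0.3, -1.1]
width: 21.7
gripper_force: 39.2
```

```bash
python3 - <<'E'
from h import *
s=bot.observe();im,ci=snap('wrist','w5.png')
json.dump({k:np.array(v).tolist() for k,v in ci.items()},open('w5.json','w'))
print(s['t'],s['tool_pos'],np.round(s['ee_rot'],3),s['width'])
for n,X in (('pinL',(631.7,113.2,44)),('pinR',(631,34.6,44)),('hub',(526,73.7,69)),('grip',(533,-44,87))): print(n,proj(ci,np.array(X),True))
E
```

```text
7.7333 [607.26785333 119.80703348 133.6017353 ] [[ 0.012  1.    -0.001]
 [ 1.    -0.012  0.001]
 [ 0.001 -0.001 -1.   ]] 21.724951149289986
pinL [315.12063934 213.21340804]
pinR [312.57012765 291.91058841]
hub [192.2421394  267.49564921]
grip [213.08157599 379.81763516]
```

View pics/w5.png

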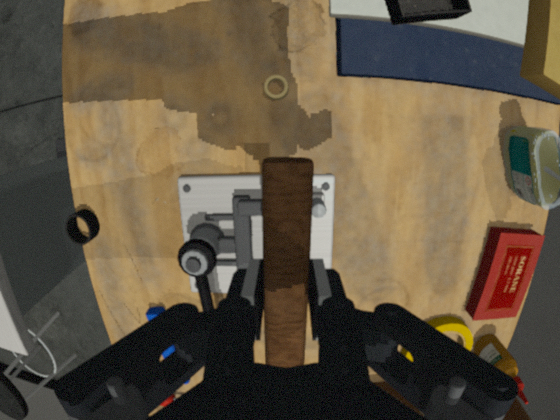

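The wrist view shows the held blank running straight from (287,158) down between the fingers. The jig's +y pin is at (319,207), the hub at (197,258), and the plate's +y edge corners at (179,176) and (334,175).

```bash
python3 - <<'E'
from h import *
ci=json.load(open('w5.json'))
im=cv2.imread('pics/w5.png'); v=cv2.cvtColor(im,cv2.COLOR_BGR2GRAY)
print('row207',v[207,312:335].tolist()); print('col319',v[195:225,319].tolist())
for n,u,w,z in (('pinL',319,207,44),('hub',197,258,69),('plTL',179,176,8),('plTR',334,175,8),('endL',262,159,174),('endR',312.5,159,174)):
    print(n,onz(ci,u,w,z,True).round(1))
E
```

```text
row207 [84, 119, 137, 145, 145, 151, 164, 168, 170, 170, 166, 160, 147, 148, 186, 199, 198, 199, 198, 196, 185, 164, 135]
col319 [110, 121, 114, 85, 68, 69, 64, 76, 93, 139, 162, 167, 168, 171, 169, 175, 176, 175, 173, 168, 163, 165, 176, 190, 195, 198, 197, 194, 196, 195]
pinL [635.  118.7  44. ]
hub [531.4  82.8  69. ]
plTL [502.2 141.6   8. ]
plTR [652.6 139.7   8. ]
endL [597.2 178.7 174. ]
endR [618.5 178.5 174. ]
```

jog_arm(
  targets=[
    [-0.03,0.0068,0,0,1],
    [-0.035,0.0068,0.02,0,1],
    [-0.025,0,0.04,0,1],
    [0,0,0.05,0,1],
    [0,0,0.05,0,1],
    [0,0,0.03,0,1],
    [0,0,0.02,0,1],
    [0,0,0,0,1],
    [0,0,0,0,1],
  ],
)

```text
t: 8.53
tool_pos: [613.9, 75.0, 28.6]
ee_rot: [[0.011, 1.0, -0.0], [1.0, -0.011, 0.0], [0.0, -0.0, -1.0]]
contact_force: [-0.6, -0.7, -0.2]
width: 21.2
gripper_force: 39.2
```

Position is good. Lower slowly, watching the force.

jog_arm(
  targets=[
    [0,0,0.008,0,1],
    [0,0,0.008,0,1],
    [0,0,0.008,0,1],
    [0,0,0,0,1],
    [0,0,0,0,1],
  ],
)

```text
t: 8.95
tool_pos: [614.0, 74.0, 16.4]
ee_rot: [[0.013, 1.0, -0.0], [1.0, -0.013, 0.0], [0.0, -0.0, -1.0]]
contact_force: [0.4, -0.8, -0.1]
width: 21.3
gripper_force: 39.2
```

jog_arm(
  targets=[
    [0,0,0.006,0,1],
    [0,0,0.006,0,1],
    [0,0,0.006,0,1],
    [0,0,0.002,0,1],
    [0,0,0,0,1],
    [0,0,0,0,1],
  ],
)

```text
t: 9.45
tool_pos: [614.0, 73.9, 6.3]
ee_rot: [[0.013, 1.0, -0.0], [1.0, -0.013, -0.0], [-0.0, -0.0, -1.0]]
contact_force: [0.1, -0.6, 0.1]
width: 21.4
gripper_force: 39.2
```

jog_arm(
  targets=[
    [0,0,0.004,0,1],
    [0,0,0.004,0,1],
    [0,0,0.003,0,1],
    [0,0,0,0,1],
    [0,0,0,0,1],
  ],
)

```text
t: 9.87
tool_pos: [614.0, 74.0, 0.8]
ee_rot: [[0.013, 1.0, -0.0], [1.0, -0.013, 0.0], [0.0, -0.0, -1.0]]
contact_force: [0.6, 0.7, 0.0]
width: 21.4
gripper_force: 39.2
```

jog_arm(
  targets=[
    [0,0,0.002,0,1],
    [0,0,0.002,0,1],
    [0,0,0,0,1],
    [0,0,0,0,1],
  ],
)

```text
t: 10.2
tool_pos: [614.1, 74.0, 0.4]
ee_rot: [[0.013, 1.0, 0.0], [1.0, -0.013, 0.001], [0.001, 0.0, -1.0]]
contact_force: [-5.0, -0.9, 13.6]
width: 21.1
gripper_force: 40.7
```

It's seated on the saddles (13.6 N at the expected height). Release and lift.

jog_arm(
  targets=[
    [0,0,-0.002,0,1],
    [0,0,0,0,0.55],
    [0,0,0,0,0.45],
    [0,0,0,0,0.45],
    [0,0,0,0,0.45],
  ],
)

```text
t: 10.62
tool_pos: [613.9, 74.0, -0.4]
ee_rot: [[0.013, 1.0, -0.0], [1.0, -0.013, -0.0], [-0.0, -0.0, -1.0]]
contact_force: [0.4, 0.4, 0.6]
width: 47.2
gripper_force: 0.0
```

jog_arm(
  targets=[
    [0,0,-0.02,0,0.45],
    [0,0,-0.05,0,0.45],
    [0,0,-0.06,0,0.45],
    [0,0,-0.06,0,0.45],
    [0,0,-0.06,0,0.45],
    [0,0,-0.03,0,0.45],
    [0,0,0,0,0.45],
    [0,0,0,0,0.45],
  ],
)

```text
t: 11.28
tool_pos: [614.6, 74.1, 141.3]
ee_rot: [[0.013, 1.0, 0.002], [1.0, -0.013, 0.001], [0.001, 0.002, -1.0]]
contact_force: [-0.4, -0.3, -0.5]
width: 46.8
gripper_force: 0.0
```

```bash
python3 - <<'E'
from h import *
s=bot.observe();im,ci=snap('wrist','w6.png');b,ct=snap('top','t6.png');c,cs=snap('scene','s6.png')
json.dump({k:np.array(v).tolist() for k,v in ci.items()},open('w6.json','w'))
print(s['t'],s['tool_pos'],s['width'])
a=cv2.resize(im[:,:,::-1],(400,300));d=cv2.resize(c[150:255,215:355,::-1],(400,300),interpolation=2);e=cv2.resize(b[145:250,215:355,::-1],(400,300),interpolation=2)
cv2.imwrite('pics/m6.png',np.vstack([np.hstack([a,d]),np.hstack([e,e*0])]))
X=[('grip',(533.2,-44.3,87)),('hub',(526,74,69))]
for n,x in X: print(n,proj(ci,np.array(x),True),proj(cs,np.array(x)))
E
```

```text
11.2833 [614.5816135   74.10818994 141.30306731] 46.79190850487568
grip [200.3980031 340.715097 ] [293.31092429 220.6019821 ]
hub [179.94981092 213.66401235] [258.37273159 198.51767969]
```

View pics/m6.png

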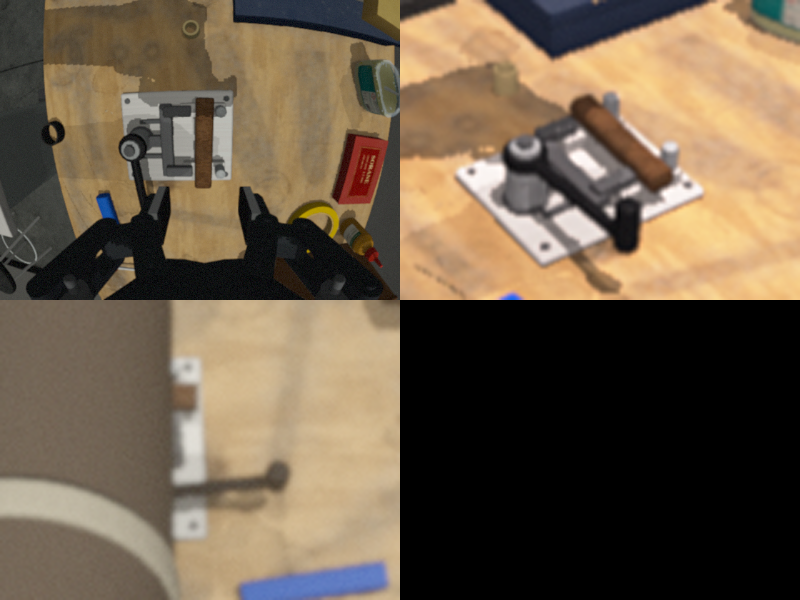

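The blank lies on both saddles between pins and toes: wrist sub-view at (204,142) with pins to its right, and the scene sub-view agrees. The grip top at scene (294,222) agrees with the top-view estimate (533,-44). Go to the grip with the fingers as a loose cage, closing line tangential.

jog_arm(
  targets=[
    [-0.03,-0.02,0,0,0.45],
    [-0.05,-0.034,0,0,0.45],
    [-0.06,-0.04,0,0,0.45],
    [-0.06,-0.04,0,0,0.45],
    [-0.038,-0.022,0,0,0.45],
    [0,0,0.02,-0.0235,0.45],
    [0,0,0,0,0.45],
    [0,0,0,0,0.45],
  ],
)

```text
t: 12.1
tool_pos: [533.9, -43.7, 129.0]
ee_rot: [[-0.059, 0.998, -0.002], [0.998, 0.059, 0.0], [0.0, -0.002, -1.0]]
contact_force: [-0.2, -0.1, 0.6]
width: 46.6
gripper_force: 0.0
```

```bash
python3 - <<'E'
from h import *
s=bot.observe();R=np.array(s['ee_rot']);T=np.array(s['tool_pos'])
print(s['t'],T.round(1),R.round(3).tolist(),s['contact_force'])
im,cs=snap('scene','s7.png')
g=cv2.cvtColor(im[:,:,::-1].copy(),cv2.COLOR_BGR2GRAY)[210:245,280:310]
print('\n'.join(' '.join('%3d'%v for v in r) for r in g[::2,::1]))
print([proj(cs,np.array(p)).round() for p in ((533,-44,87),(533,-44,45))])
E
```

```text
12.1 [533.9 -43.7 129. ] [[-0.059, 0.998, -0.002], [0.998, 0.059, 0.0], [0.0, -0.002, -1.0]] [-0.22769078 -0.11032325  0.58859427]
217 244 248 249 249 246 217 155 126 119 123 120 121 125 125 118  90  59  53  67  79  87  91  94  96  94  89  82  74  74
120 148 197 223 188 153 131 125 113 110 111 119 124 120 110 102  81  68  56  47  50  63  74  78  73  71  65  64  62  61
112  95  98 115 121 123 117  90  73  70  68  71  76  73  69  86 123 147 154 105  65  50  52  58  58  56  52  55  67 107
113  91  67  72  89  83  76  64  59  56  56  72 116 159 185 219 239 235 200 141 115  94  70  54  52  77 131 190 221 246
 82 109 113 101  83  66  64  62  73  92  96 107 149 197 165 157 148 138 123 121 125 123 119 115 106 126 179 239 250 247
 25  42  65  77  76  63  58  63  92 120 101  64  37  29  26  26  39  58  80 101 123 130 129 128 139 164 173 203 240 247
 19  23  22  25  33  50  79 101 115 113  59  23  29  33  36  40  35  29  45 109 184 224 229 229 235 241 244 238 229 212
 37  16  19  25  32  41  60  90 115 106  51  16  24  27  30  34  30  24  56 150 238 241 239 235 226 201 179 172 173 191
118  74  
[... 533 characters left out ...]
1  17  25  94 172 198 200 199 197 199 198 197 198 199 200
112 100  90  90  87  86  84  93 110  82  51  25  15  18  18  17  20  58 132 197 204 201 199 200 205 209 209 205 202 198
100 102 109 116 102  93  91  93 106 117 128 107  89  85  77  91 130 167 203 213 213 210 205 200 200 203 207 212 213 210
104 119 156 168 159 136 130 135 153 178 187 190 191 193 193 194 201 201 203 206 209 212 212 209 206 203 202 206 211 215
120 123 143 178 195 195 195 199 204 207 207 203 199 199 198 199 201 200 197 197 198 202 207 213 215 212 205 201 201 207
103 116 122 134 160 191 201 212 212 211 210 210 207 204 201 200 201 203 202 199 198 199 197 201 206 208 206 201 200 199
[array([293., 221.]), array([292., 236.])]
```

jog_arm(
  targets=[
    [0,0,0.03,0,0.45],
    [0,0,0.04,0,0.45],
    [0,0,0.03,0,0.45],
    [0,0,0.02,0,0.45],
    [0,0,0,0,0.45],
  ],
)

```text
t: 12.57
tool_pos: [533.5, -43.1, 67.9]
ee_rot: [[-0.062, 0.998, -0.004], [0.998, 0.062, -0.0], [-0.0, -0.004, -1.0]]
contact_force: [-0.7, 0.2, -0.4]
width: 47.3
gripper_force: 0.0
```

jog_arm(
  targets=[
    [0,0,0.02,0,0.45],
    [0,0,0.02,0,0.45],
    [0,0,0.02,0,0.45],
    [0,0,0.016,0,0.45],
    [0,0,0,0,0.45],
  ],
)

```text
t: 12.98
tool_pos: [533.4, -43.9, 30.2]
ee_rot: [[-0.061, 0.998, -0.002], [0.998, 0.061, -0.0], [0.0, -0.002, -1.0]]
contact_force: [0.4, -0.2, -0.7]
width: 46.9
gripper_force: 0.0
```

jog_arm(
  targets=[
    [0,-0.01,0,0,0.45],
    [0,-0.01,0,0,0.45],
    [0,-0.01,0,0,0.45],
    [0,0,0,0,0.45],
  ],
)

```text
t: 13.32
tool_pos: [518.9, -45.2, 32.4]
ee_rot: [[-0.061, 0.998, 0.001], [0.998, 0.061, 0.0], [0.0, 0.001, -1.0]]
contact_force: [-0.4, 0.1, 0.6]
width: 47.0
gripper_force: 0.0
```

jog_arm(
  targets=[
    [0,-0.01,0,0.013,0.45],
    [0,-0.01,0,0.013,0.45],
    [0,-0.01,0,0.013,0.45],
    [0,-0.01,0,0.013,0.45],
    [0,0,0,0,0.45],
  ],
)

```text
t: 13.73
tool_pos: [499.5, -44.5, 32.4]
ee_rot: [[0.104, 0.995, 0.001], [0.995, -0.104, 0.001], [0.001, 0.001, -1.0]]
contact_force: [0.0, -0.5, 0.4]
width: 46.8
gripper_force: 0.0
```

```bash
python3 - <<'E'
from h import *
s=bot.observe();print(s['t'],s['contact_force'],s['moment'])
im,cs=snap('scene','s8.png');b,ct=snap('top','t8.png')
for x in (534,513): print(x,[proj(cs,np.array((x,-44.5,z))).round(1) for z in (87,66,45)],proj(ct,np.array((x,-44.5,87))).round(1))
g=cv2.cvtColor(im[:,:,::-1].copy(),cv2.COLOR_BGR2GRAY)
print('\n'.join('%d: '%r+' '.join('%3d'%v for v in g[r,272:306]) for r in range(216,246,3)))
E
```

```text
13.7333 [ 0.023332   -0.45164615  0.44110661] [-0.03778161 -0.01584823 -0.0174171 ]
534 [array([293.7, 220.5]), array([293.3, 228.5]), array([293. , 236.3])] [312.1 205.5]
513 [array([285. , 224.3]), array([284.7, 232.3]), array([284.5, 240.1])] [312.5 215. ]
216:  32  33  49  72  69  58  62  86 106 115 102  78  74  92  99  67  31  20  27  25  26  35  44  41  36  43  73 108 118  96  69  53  53  77
219:  41 106 168 147 129  87  54  50  52  59  81 106 117 106  95  59  28  24  24  23  36  90 140 117  61  63 108 121 127 125 124 123 121 127
222:  22  21  21  36  94 160 169 139 123 113  75  52  54  54  56  47  31  24  26  22  39  89 139 129  67 130 217 193 188 221 230 231 236 242
225: 110  52  15  16  22  77 166 218 164  72  17  16  20  22  19  22  25  25  24  23  39  89 135 121  79 163 250 250 240 232 216 193 173 170
228: 241 202 119  51  17  17  21  21  15  16  20  27  31  31  34  29  24  21  22  24  51 101 135 127 128 158 166 164 179 189 193 200 203 204
231: 245 250 250 243 165  67  19  18  18  20  19  24  21  23  23  20  24  37  59  55  63 108 145 168 189 196 198 198 198 198 197 199 198 199
234: 246 247 245 246 249 245 194  97  24  11  19  23  22  22  22  19  26  82 142 155 158 169 180 188 189 188 190 193 198 200 198 198 200 199
237: 194 237 232 205 175 148 139 121  58  13  19  22  23  20  21  21  26  73 128 138 142 153 170 187 202 208 211 209 208 205 202 200 202 207
240: 104 118 146 152 161 175 177 164  99  35  15  19  19  20  19  23  53  98 133 167 189 196 197 197 199 201 203 206 211 213 212 210 207 205
243: 113 121 122 120 120 123 127 129 128 122 113 108 100  98 104 124 131 131 129 125 149 196 202 201 201 201 199 198 199 201 203 208 215 215
```

The grip moved with the finger: scene (284.7,232), matching world (513,-44.5), with negligible drag. Continue along the arc.

jog_arm(
  targets=[
    [0.001,-0.01,0,0.0133,0.45],
    [0.001,-0.01,0,0.0133,0.45],
    [0.001,-0.01,0,0.0133,0.45],
    [0.001,-0.01,0,0.0133,0.45],
    [0.001,-0.01,0,0.0133,0.45],
    [0,0,0,0,0.45],
  ],
)

```text
t: 14.33
tool_pos: [475.6, -37.6, 32.1]
ee_rot: [[0.306, 0.952, 0.001], [0.952, -0.306, 0.0], [0.0, 0.0, -1.0]]
contact_force: [1.0, 0.5, -0.2]
width: 47.2
gripper_force: 0.1
```

```bash
cat > g.py <<'E'
from h import *
s=bot.observe();R=np.array(s['ee_rot']);T=np.array(s['tool_pos']);G=T+R@[0,s['width']/2-10,0];d=G[:2]-[527,75]
print(s['t'],'F tool',(R.T@s['contact_force']).round(1),'r',np.hypot(*d).round(1),'lever',np.degrees(np.arctan2(d[1],d[0])).round(1),'tool x dir',(np.degrees(np.arctan2(-R[1,0],-R[0,0]))).round(1))
E
python3 g.py
```

```text
14.3333 F tool [0.8 0.8 0.2] r 122.9 lever -108.2 tool x dir -107.8
```

jog_arm(
  targets=[
    [0.001,-0.008,0,0.0106,0.45],
    [0.001,-0.008,0,0.0106,0.45],
    [0,0,0,0,0.45],
  ],
)

```text
t: 14.58
tool_pos: [468.5, -34.3, 32.0]
ee_rot: [[0.368, 0.93, 0.0], [0.93, -0.368, -0.0], [0.0, 0.0, -1.0]]
contact_force: [0.5, -0.3, 0.6]
width: 46.8
gripper_force: 0.3
```

jog_arm(
  targets=[
    [0.0005,-0.006,0,0.008,0.45],
    [0.0005,-0.006,0,0.008,0.45],
    [0,0,0,0,0.45],
  ],
)

```text
t: 14.83
tool_pos: [462.8, -31.5, 31.9]
ee_rot: [[0.416, 0.909, 0.0], [0.909, -0.416, 0.0], [0.0, 0.0, -1.0]]
contact_force: [2.3, 0.0, 0.5]
width: 47.2
gripper_force: 0.6
```

jog_arm(
  targets=[
    [0.0005,-0.006,0,0.008,0.45],
    [0.0005,-0.006,0,0.008,0.45],
    [0,0,0,0,0.45],
  ],
)

```text
t: 15.08
tool_pos: [457.2, -28.4, 31.9]
ee_rot: [[0.462, 0.887, -0.0], [0.887, -0.462, 0.0], [-0.0, -0.0, -1.0]]
contact_force: [0.9, 0.4, 0.8]
width: 47.0
gripper_force: 0.5
```

jog_arm(
  targets=[
    [0.0005,-0.004,0,0.0053,0.45],
    [0.0005,-0.004,0,0.0053,0.45],
    [0,0,0,0,0.45],
  ],
)

```text
t: 15.33
tool_pos: [454.5, -26.3, 31.9]
ee_rot: [[0.491, 0.871, 0.001], [0.871, -0.491, -0.0], [0.0, 0.001, -1.0]]
contact_force: [3.1, -0.4, -1.5]
width: 47.0
gripper_force: 1.5
```

```bash
python3 g.py
```

```text
15.3333 F tool [1.1 2.9 1.5] r 123.9 lever -119.3 tool x dir -119.4
```

jog_arm(
  targets=[
    [0.0005,-0.004,0,0.0053,0.45],
    [0,0,0,0,0.45],
  ],
)

```text
t: 15.5
tool_pos: [454.0, -25.5, 32.1]
ee_rot: [[0.505, 0.863, 0.003], [0.863, -0.505, -0.001], [0.001, 0.003, -1.0]]
contact_force: [5.6, -2.0, -4.1]
width: 46.5
gripper_force: 3.2
```

jog_arm(
  targets=[
    [0.0005,-0.004,0,0.0053,0.45],
    [0,0,0,0,0.45],
  ],
)

```text
t: 15.67
tool_pos: [453.3, -24.7, 32.3]
ee_rot: [[0.52, 0.854, 0.004], [0.854, -0.52, -0.001], [0.001, 0.004, -1.0]]
contact_force: [9.0, -3.2, -5.5]
width: 46.9
gripper_force: 4.8
```

```bash
python3 g.py
```

```text
15.6667 F tool [1.9 9.4 5.6] r 123.5 lever -120.2 tool x dir -121.3
```

jog_arm(
  targets=[
    [0,-0.004,0,0.002,0.45],
    [0,0,0,0,0.45],
  ],
)

```text
t: 15.83
tool_pos: [451.7, -23.7, 32.3]
ee_rot: [[0.525, 0.851, 0.004], [0.851, -0.525, -0.002], [0.001, 0.005, -1.0]]
contact_force: [9.5, -3.9, -5.4]
width: 47.1
gripper_force: 4.9
```

```bash
python3 g.py
```

```text
15.8333 F tool [ 1.7 10.1  5.4] r 123.5 lever -121.0 tool x dir -121.6
```

Plateau at 10 N, so the lever is giving. Go about 7 mm more.

jog_arm(
  targets=[
    [0,-0.004,0,0.005,0.45],
    [0,-0.004,0,0.005,0.45],
    [0.0005,-0.004,0,0.005,0.45],
    [0,-0.002,0,0,0.45],
    [0,0,0,0,0.45],
  ],
)

```text
t: 16.25
tool_pos: [446.3, -19.7, 32.4]
ee_rot: [[0.564, 0.826, 0.005], [0.826, -0.564, -0.002], [0.001, 0.005, -1.0]]
contact_force: [9.7, -3.7, -5.7]
width: 47.2
gripper_force: 5.0
```

```bash
python3 g.py
```

```text
16.25 F tool [ 2.4 10.   5.7] r 123.8 lever -124.2 tool x dir -124.3
```

jog_arm(
  targets=[
    [0,-0.004,0,0.003,0.45],
    [0,0,0,0,0.45],
    [0,0,0,0,0.45],
  ],
)

```text
t: 16.5
tool_pos: [444.7, -18.6, 32.4]
ee_rot: [[0.572, 0.82, 0.005], [0.82, -0.572, -0.002], [0.001, 0.005, -1.0]]
contact_force: [9.6, -4.0, -5.9]
width: 46.9
gripper_force: 5.0
```

jog_arm(
  targets=[
    [0,0.006,0,-0.006,0.45],
    [0,0.006,0,-0.006,0.45],
    [0,0.008,0,-0.006,0.45],
    [0,0.008,0,0,0.45],
    [0,0.008,0,0,0.45],
    [0,0.006,0,0,0.45],
    [0,0,0,0,0.45],
  ],
)

```text
t: 17.08
tool_pos: [459.3, -29.2, 31.7]
ee_rot: [[0.524, 0.852, -0.001], [0.852, -0.524, 0.0], [-0.001, -0.001, -1.0]]
contact_force: [0.0, -0.5, -1.0]
width: 46.7
gripper_force: 0.0
```

```bash
python3 g.py
```

```text
17.0833 F tool [-0.4  0.3  1. ] r 124.7 lever -116.9 tool x dir -121.6
```

Force is zero after backing off. Lift clear and check.

jog_arm(
  targets=[
    [0,0,-0.02,0,0.45],
    [0,0,-0.04,0,0.45],
    [0,0,-0.06,0,0.45],
    [0,0,-0.07,0,0.45],
    [0,0,-0.07,0,0.45],
    [0,0,-0.07,0,0.45],
    [0,0,-0.04,0,0.45],
    [0,0,0,0,0.45],
    [0,0,0,0,0.45],
  ],
)

```text
t: 17.83
tool_pos: [459.8, -28.7, 218.0]
ee_rot: [[0.523, 0.852, 0.002], [0.852, -0.523, 0.002], [0.002, 0.001, -1.0]]
contact_force: [-1.4, -0.5, -0.2]
width: 46.9
gripper_force: 0.0
```

```bash
python3 - <<'E'
from h import *
s=bot.observe();im,cs=snap('scene','s9.png');b,ci=snap('wrist','w9.png')
print(s['t'],s['tool_pos'],s['contact_force'])
# blank brown mask in scene
def meas(im,cs,roi,wr,z):
    h=cv2.cvtColor(im[:,:,::-1].copy(),cv2.COLOR_BGR2HSV);v=cv2.GaussianBlur(h,(3,3),0)
    m=((v[...,0]<20)&(v[...,1]>90)&(v[...,2]<125)).astype(np.uint8);k=m*0;x0,y0,x1,y1=roi;k[y0:y1,x0:x1]=m[y0:y1,x0:x1]
    c=max(cv2.findContours(k,0,1)[0],key=cv2.contourArea);r=cv2.minAreaRect(c);p=np.array([onz(cs,*q,z,wr) for q in cv2.boxPoints(r)]);print(np.round(r[0]),np.round(r[1]),p.round(0)[:,:2].tolist(),p.mean(0).round(1))
meas(im,cs,(262,175,325,225),False,38)
print('nest expected scene',proj(cs,np.array((616,74.5,31.5))).round(1),[proj(cs,np.array((616+dx,74.5+dy,41))).round() for dx,dy in ((-11,-59),(11,-59),(11,59),(-11,59))])
print('wrist nest',proj(ci,np.array((616,74.5,41)),True),[proj(ci,np.array((616+dx,74.5+dy,41)),True).round() for dx,dy in ((-11,-59),(11,-59),(11,59),(-11,59))])
u,w=proj(ci,np.array((616,74.5,41)),True).astype(int); meas(b,ci,(max(0,u-70),max(0,w-90),u+70,w+90),True,39)
E
```

```text
17.8333 [459.77659066 -28.71250262 217.98274637] [-1.37421135 -0.47768707 -0.20608488]
[293. 199.] [43.  9.] [[598.0, 122.0], [626.0, 137.0], [624.0, 10.0], [599.0, -2.0]] [611.9  66.7  38. ]
nest expected scene [291.8 198.4] [array([303., 210.]), array([311., 207.]), array([281., 181.]), array([273., 184.])]
wrist nest [360.65928425  32.99931846] [array([380.,  84.]), array([396.,  75.]), array([340., -14.]), array([323.,  -6.])]
[361.  37.] [100.  20.] [[604.0, 126.0], [627.0, 128.0], [627.0, 16.0], [603.0, 14.0]] [615.4  71.1  39. ]
```

```bash
python3 -c "
from rig import sign_off
print(sign_off())"
```

```text
the job is handed in; nothing more can be done
None
```

The blank is clamped in the jig against the stop pins. The lever clicked at about 10 N, gave about 10 mm at the grip and sprang back after release. The job is handed in at about 18 s, but no verdict came back.

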